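# Open up the shelf tray: release the ratchet stop and push it back

## Robot

A 6-joint arm with a two-finger parallel gripper is mounted at the origin on the work surface. World frame = base frame: x ahead of the robot, y to its left, z up, the work surface at z = 0. Lengths are in m, angles in rad, forces in N, time in s.
With the tool pointing down it reaches from about 0.275 to 0.775 m from the base axis. Payload 14.6 kg.
Tool frame: the origin (TCP) lies midway between the tips of the shut fingers; the grasp point (between the pads) lies 19 mm behind it; z points along the fingers, y is the direction in which the jaws open and shut (so a half turn about z gives the same grasp; the last joint's range is limited). The gripper opens to 85 mm and grips with 20 to 120 N. Pads are 22 mm wide; open, the fingers measure 114 mm over their backs; the gripper's body (76 mm by 85 mm) begins 54 mm behind the grasp point. The pads swing forward as they close: fully open they stand 13 mm farther back than shut.
Start: joints at [1.16, 0.263, -0.048, 1.259, 0, 1.415], TCP at [0.133, 0.508, 0.231] pointing down, gripper open.
Joint ranges: [-2.65, 2.65], [-0.89, 1.7], [-1.18, 1.37], [-2.13, 2.11], [-1.35, 1.29], [-3.14, 3.14]. Speed limits (rad/s): [1.89, 1.89, 2.57, 2.79, 3.14, 3.14].

## Interface

Orientations are given as a unit quaternion [w, x, y, z].
In Python, from workcell import * gives the robot as it stands. Calls block until the motion is done:
- reach(position, orientation): joint-space move of the TCP to a pose.
- servo_line(position, velocity=0.15, ori=None, contact_N=None): straight line of the TCP; ori=None keeps the orientation; velocity is the mean speed in m/s. With contact_N (N) it stops when the force on the tool has changed by that much, and returns True; else False.
- move_joints(angles): joint-space move.
- move_gripper(opening): finger opening in m; the grip force is fixed at half the most; returns when the fingers have stopped.
- dwell(seconds).
- solve_ik(position, orientation): joint angles nearest the present ones, or None.
- read_state(): the state.
- get_image(name): name is "scene" or "side" or "wrist"; returns (picture, depth): 384x512x3 uint8, blue, green, red; 384x512 float32, m along the optical axis (not along the pixel's ray), 0 where there is no reading.
- get_calibration(name): a dict with "camera_matrix" (3x3 intrinsics, pixels), "extrinsics" (4x4, takes a point from camera to world coordinates). Camera axes: x right, y down, z forward; pixel columns grow to the right and rows downward; lengths in m; the calibration is good to about 2 mm. A picture is of the moment at which its call begins: read the wrist's pose just before it. get_calibration takes no time and is no camera call; for the wrist camera it gives the pose at the moment of the call.
A pose or a line that the arm cannot do raises Unreachable and nothing moves.
- close_job(): hands the job in, once; it reports no verdict.
The state is a dict: "clock": time; "joint_positions": joint angles; "joint_vel": joint speeds; "joint_torque": joint torques, N m; "tool_pos": TCP position; "eef_rot": TCP orientation; "force": force on the tool from outside, world axes, zero at the start; "ft_torque": the same for the moment, N m; "gripper_width": finger opening in m.
Only numpy, scipy, OpenCV 4.12 (cv2) and the standard library are available. Lean on these libraries where they do the work, as an engineer would, in place of code of your own. Each camera call takes 0.05 s, during which the arm holds its last target.

## Task

The row of cartons in the steel shelf tray is to be topped up, so make room: with your fingertips press the thumb pad on top of the sliding stop right down to free its ratchet and, keeping it pressed, push the stop back along its slotted bar, away from the cartons, until it is fully home against the rubber bumper. Then let go, so that the pad springs up again. Do not force the stop while its ratchet still holds. Nothing needs gripping and nothing may be lifted: leave the cartons, the jar and the can standing where they are.

Things in the scene. Friction and masses are not known exactly. Their poses are not given: they have to be found in the camera images.
- tray: Fixed galvanised tray, 480 mm (x) by 169 mm (y), rim 52 mm high, end plate 122 mm high at the -x end, where the cartons stand on two decks 30 mm high. Between the decks, along x, lies the bar (slots every 10 mm, top 25 mm high), with the rubber bumper at its +x end: the stop must be pushed along the tray's +x. Origin: centre of the underside, z up. Place and heading differ from run to run.
- stop (a joint): Place of the sliding stop along the tray's +x, m: 0 = nearest the cartons, 0.210 = fully back on the bumper. One-way ratchet: pad up, it holds rigidly against a push to +x (after at most 10 mm of play) and clicks along towards -x with about 7 N. Pad pressed, it slides with about 2 N of friction (a little more when fast) and stays where it is left.
- release (a joint): How far the thumb pad is pressed, m: 0 = up, 0.010 = fully down on its stop. The ratchet is free from 0.005 on. Spring: 2 N to start, 5 N fully down; it springs back when let go. Unpressed it rests anywhere from 0 to 0.005, as the pawl lies in a slot or under a rung of the bar.
- pad_top (a point): Centre of the top of the grey ribbed thumb pad (54 mm along the tray's x, 42 mm across, 8 mm thick) that rides on the stop; 100 mm above the work surface when fully up. It goes straight down when pressed and lies 53 mm behind (+x of) the front of the face plate; its x in the tray frame is joint stop minus 0.037 m. Axes as the tray's.
- push_rest (a point): Middle of the front (-x) face of the stop's push rest: a black upright block, 47 mm wide, 14 mm thick, fixed to the stop just behind the pad, from 80 to 127 mm above the work surface; a finger on the pad can push against it. Its face is 32 mm behind (+x of) the pad's centre; 70 mm are free between the face plate's lip and it. Axes as the tray's.
- face_plate (a point): Middle of the front (-x) face of the stop's upright steel face plate, which looks at the cartons: 140 mm wide, 3 mm thick, from 32 to 121 mm above the work surface. Axes as the tray's.
- carton1: Carton of the row nearest the end plate; same plain yellow-and-white food carton, 45 mm thick (its x) x 135 mm wide (its y) x 105 mm tall, about 0.22 kg, loose; origin at the centre of its underside, z up. Stands on the tray's decks.
- carton2: Middle carton of the row; same plain yellow-and-white food carton, 45 mm thick (its x) x 135 mm wide (its y) x 105 mm tall, about 0.22 kg, loose; origin at the centre of its underside, z up. Stands on the tray's decks.
- carton3: Carton of the row nearest the sliding stop; same plain yellow-and-white food carton, 45 mm thick (its x) x 135 mm wide (its y) x 105 mm tall, about 0.22 kg, loose; origin at the centre of its underside, z up. Stands on the tray's decks.
- spare_carton: Spare carton waiting outside the tray, on its far long side; same plain yellow-and-white food carton, 45 mm thick (its x) x 135 mm wide (its y) x 105 mm tall, about 0.22 kg, loose; origin at the centre of its underside, z up. Leave it.
- jar: Amber glass jar with a white lid, 72 mm across, 95 mm tall, outside the tray, on its far long side; origin at the centre of its underside. Leave it.
- can: Food can, 74 mm across, 108 mm tall, outside the tray on the robot's side; origin at the centre of its underside. Leave it.
Not all that is in view belongs to the job. Leave any pink or purple look-alike of the carton2 alone. What is shaped like the spare_carton but pink is not meant.

How it is judged:
By the outcome, as a careful person would: the job done as asked, in the order asked, and still so for the second after the job is handed in, with the robot touching nothing.
It also fails if it takes over 35 s, if anything falls off the work surface, if the arm or the gripper's body presses on something with over 40 N, if the wrist force passes 120 N, or if a joint passes its speed limit or range.

## Working session

There is one attempt and no reset: what is moved stays moved. The work goes in short steps, each a Python script; the robot and the scene stay as the last script left them, time stands still between calls to the robot, and variables do not carry over. Pictures are saved under pics/ and viewed, and the job is handed in when it is done.

```bash
ls; mkdir -p pics
python3 - <<'E'
from workcell import *
import cv2,numpy as np
s=read_state();print(s)
for n in("scene","side"):
    p,d=get_image(n);cv2.imwrite(f"pics/{n}0.png",p);np.save(f"pics/{n}0.npy",d)
    c=get_calibration(n);np.savez(f"pics/{n}0cal.npz",K=c["camera_matrix"],T=c["extrinsics"]);print(n,np.round(c["camera_matrix"],1).tolist(),np.round(c["extrinsics"],3).tolist())
E
```

```text
pics
{'clock': 0.0, 'joint_positions': array([ 1.15972898e+00,  2.63525879e-01, -4.89782559e-02,  1.25940874e+00,
        1.04545510e-06,  1.41549270e+00]), 'joint_vel': array([-6.73096744e-05,  1.43492013e-03, -1.92500712e-03,  1.01782777e-03,
        7.85681635e-04,  8.13672415e-04]), 'joint_torque': array([-3.65837637e-03, -6.37622166e+01,  3.84571123e+01,  1.35819582e-02,
       -1.24025141e-04,  3.12204918e-05]), 'tool_pos': array([0.13270267, 0.50764326, 0.23080841]), 'eef_rot': array([-1.56492822e-04,  1.27533567e-01,  9.91834098e-01, -5.35893432e-04]), 'force': array([-0.29364994,  0.35854794, -0.76627527]), 'ft_torque': array([0.03005345, 0.00779335, 0.03270973]), 'gripper_width': 0.08549562117058326}
scene [[385.2, 0.0, 255.1], [0.0, 385.2, 193.6], [0.0, 0.0, 1.0]] [[-0.3, 0.667, -0.682, 1.364], [0.954, 0.198, -0.227, 0.204], [-0.017, -0.718, -0.696, 0.92], [0.0, 0.0, 0.0, 1.0]]
side [[410.4, 0.0, 259.8], [0.0, 410.4, 193.3], [0.0, 0.0, 1.0]] [[0.999, -0.024, 0.047, 0.498], [-0.05, -0.731, 0.68, -0.728], [0.018, -0.682, -0.731, 0.812], [0.0, 0.0, 0.0, 1.0]]
```

View pics/scene0.png

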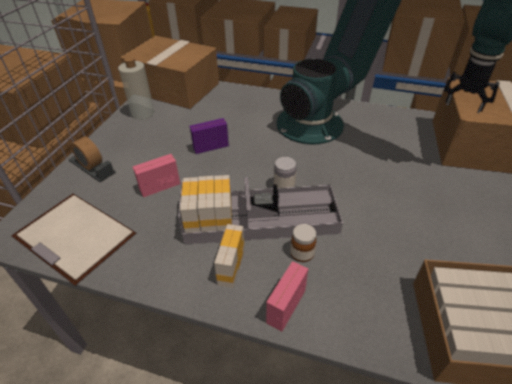

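View pics/side0.png

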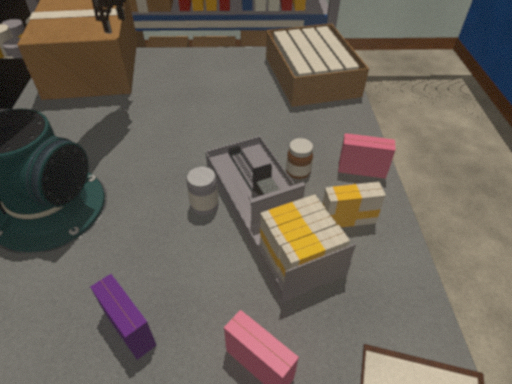

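The scene view shows the tray from (180,200) to (340,210), with the cartons at its left (-x) end and the stop near (265,200). The can is at (285,170) and the jar at (303,242). I'll enlarge both views.

Run:
```python
import cv2
p=cv2.imread("pics/scene0.png")[150:270,170:350];cv2.imwrite("pics/scene0c.png",cv2.resize(p,None,fx=4.4,fy=4.4,interpolation=cv2.INTER_CUBIC))
p=cv2.imread("pics/side0.png")[130:300,180:400];cv2.imwrite("pics/side0c.png",cv2.resize(p,None,fx=3.5,fy=3.5,interpolation=cv2.INTER_CUBIC))
```

```text
(no output)
```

View pics/scene0c.png

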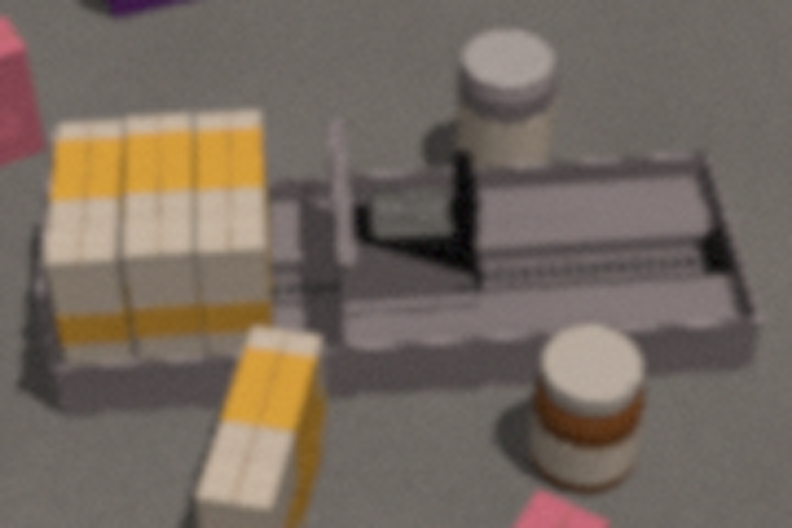

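View pics/side0c.png

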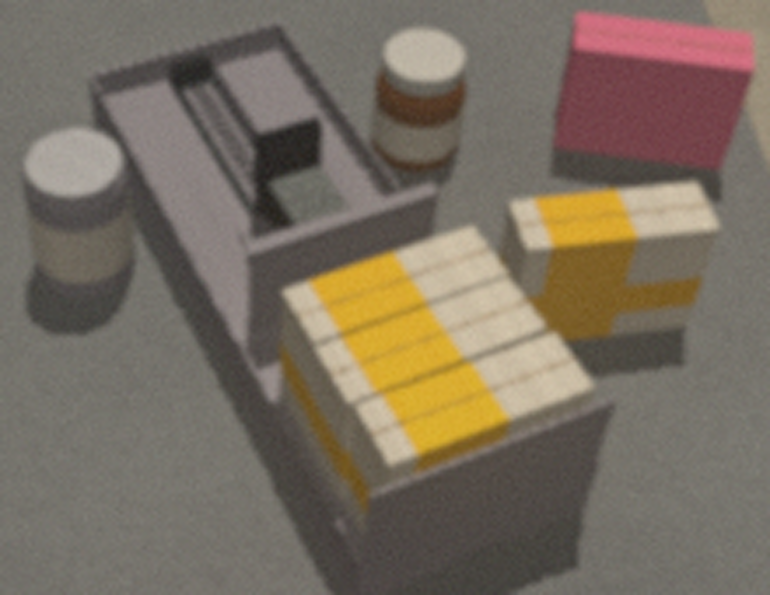

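```bash
cat > h.py <<'E'
import numpy as np,cv2
def cloud(d,K,T):
    v,u=np.mgrid[0:d.shape[0],0:d.shape[1]]
    P=np.stack([(u-K[0,2])*d/K[0,0],(v-K[1,2])*d/K[1,1],d],-1)
    return P@T[:3,:3].T+T[:3,3]
def ray(u,v,K,T,z):
    r=T[:3,:3]@np.array([(u-K[0,2])/K[0,0],(v-K[1,2])/K[1,1],1]);o=T[:3,3]
    return o+r*(z-o[2])/r[2]
E
python3 - <<'E'
from h import *
def L(n):
    c=np.load(f"pics/{n}0cal.npz");return np.load(f"pics/{n}0.npy"),c["K"],c["T"]
for n,ox,oy,f,pts in (("scene",170,150,4.4,dict(pad=(410,212,.1),rest_topL=(462,153,.127),corner_far_px=(703,152,.052),corner_near_px=(755,318,.052),jar=(590,365,.095),can=(507,62,.108),fp_near=(345,262,.121),fp_far=(336,122,.121),padback=(450,212,.1),padfront=(370,212,.1),c3=(262,115,.135),c3b=(268,248,.135))),
  ("side",180,130,3.5,dict(pad=(308,195,.1),corner_can=(97,82,.052),corner_jar=(280,30,.052),restTL=(258,140,.127),restTR=(318,122,.127),fpL=(248,242,.121),fpR=(436,188,.121),c3L=(283,290,.135),c3R=(475,228,.135),epL=(345,497,.122),epR=(610,405,.122),jar=(424,55,.095),can=(75,160,.108)))):
    d,K,T=L(n);C=cloud(d,K,T)
    for k,(u,v,z) in pts.items():
        U=ox+(u+.5)/f-.5;V=oy+(v+.5)/f-.5
        print(n,k,np.round(ray(U,V,K,T,z),4),"depth",np.round(C[int(round(V)),int(round(U))],3))
E
```

```text
scene pad [ 0.5715 -0.036   0.1   ] depth [ 0.567 -0.037  0.095]
scene rest_topL [ 0.5321 -0.0104  0.127 ] depth [ 0.532 -0.009  0.129]
scene corner_far_px [0.4011 0.1427 0.052 ] depth [ 0.342  0.138 -0.   ]
scene corner_near_px [0.5566 0.2046 0.052 ] depth [0.559 0.204 0.054]
scene jar [0.666  0.1109 0.095 ] depth [0.666 0.112 0.093]
scene can [ 0.4061 -0.0099  0.108 ] depth [ 0.411 -0.008  0.111]
scene fp_near [ 0.6482 -0.0572  0.121 ] depth [ 0.648 -0.057  0.121]
scene fp_far [ 0.5199 -0.1062  0.121 ] depth [ 0.519 -0.107  0.121]
scene padback [ 0.5637 -0.0097  0.1   ] depth [ 0.556 -0.011  0.092]
scene padfront [ 0.5794 -0.0624  0.1   ] depth [ 0.566 -0.066  0.086]
scene c3 [ 0.5423 -0.1529  0.135 ] depth [ 0.541 -0.154  0.132]
scene c3b [ 0.6631 -0.1042  0.135 ] depth [ 0.6   -0.13   0.065]
side pad [ 0.564  -0.0395  0.1   ] depth [ 0.565 -0.034  0.095]
side corner_can [0.4088 0.1371 0.052 ] depth [0.407 0.147 0.043]
side corner_jar [0.5572 0.1974 0.052 ] depth [0.559 0.202 0.049]
side restTL [ 0.5303 -0.0117  0.127 ] depth [ 0.529 -0.011  0.125]
side restTR [0.5729 0.0051 0.127 ] depth [0.572 0.005 0.128]
side fpL [ 0.5204 -0.1009  0.121 ] depth [ 0.519 -0.101  0.121]
side fpR [ 0.6489 -0.056   0.121 ] depth [ 0.675  0.065 -0.002]
side c3L [ 0.5401 -0.1543  0.135 ] depth [ 0.543 -0.104  0.077]
side c3R [ 0.6665 -0.1064  0.135 ] depth [ 0.699  0.017 -0.   ]
side epL [ 0.5678 -0.2957  0.122 ] depth [ 0.576 -0.244  0.038]
side epR [ 0.7294 -0.2389  0.122 ] depth [ 0.731 -0.235  0.118]
side jar [0.663  0.1119 0.095 ] depth [0.663 0.112 0.096]
side can [ 0.4031 -0.008   0.108 ] depth [ 0.403 -0.007  0.108]
```

Both views agree. The tray heading is about 111.4° and the pad is near (0.565,-0.034), resting at z≈0.095. Its x in the tray frame is about 0.011, so the stop is at about 0.05. Next I'll check IK along the whole path, move above the pad with the fingers shut, and look through the wrist camera.

```bash
cat >> h.py <<'E'
th=np.deg2rad(111.4)
ux=np.array([np.cos(th),np.sin(th),0]);uy=np.array([-np.sin(th),np.cos(th),0]);uz=np.array([0,0,1.])
from scipy.spatial.transform import Rotation as R
def quat(sgn):  # tool y along sgn*uy, z down
    y=sgn*uy;z=-uz;x=np.cross(y,z);q=R.from_matrix(np.stack([x,y,z],1)).as_quat();return [q[3],*q[:3]]
pad=np.array([0.565,-0.034,0.1])
E
python3 - <<'E'
from h import *
from workcell import *
for s in(1,-1):
    for a in(0,.02,.1,.17,.19):
        for z in(-.02,.1):
            j=solve_ik(pad+ux*a+uz*z,quat(s));print(s,a,z,None if j is None else np.round(j,2))
q=quat(-1)
move_gripper(0.0)
reach(pad+ux*.005+uz*.1,q)
s=read_state();print(s["clock"],s["tool_pos"],s["gripper_width"],s["force"],np.round(s["joint_positions"],2))
c=get_calibration("wrist");p,d=get_image("wrist");cv2.imwrite("pics/w1.png",p);np.save("pics/w10.npy",d);np.savez("pics/w10cal.npz",K=c["camera_matrix"],T=c["extrinsics"])
p,d=get_image("side");cv2.imwrite("pics/side1.png",cv2.resize(p[100:300,150:410],None,fx=3,fy=3,interpolation=cv2.INTER_CUBIC))
E
```

```text
1 0 -0.02 [-0.2   0.42 -0.24  0.91  0.   -2.15]
1 0 0.1 [-0.2   0.34 -0.01  1.21  0.   -2.15]
1 0.02 -0.02 [-0.17  0.41 -0.26  0.9   0.   -2.12]
1 0.02 0.1 [-0.17  0.33 -0.04  1.21  0.   -2.12]
1 0.1 -0.02 [-0.04  0.37 -0.33  0.88  0.   -1.99]
1 0.1 0.1 [-0.04  0.29 -0.1   1.18  0.   -1.99]
1 0.17 -0.02 [ 0.08  0.35 -0.36  0.86  0.   -1.86]
1 0.17 0.1 [ 0.08  0.26 -0.13  1.17  0.   -1.86]
1 0.19 -0.02 [ 0.12  0.34 -0.37  0.86  0.   -1.82]
1 0.19 0.1 [ 0.12  0.26 -0.14  1.17  0.   -1.82]
-1 0 -0.02 [-0.2   0.42 -0.24  0.91  0.    0.99]
-1 0 0.1 [-0.2   0.34 -0.01  1.21  0.    0.99]
-1 0.02 -0.02 [-0.17  0.41 -0.26  0.9   0.    1.02]
-1 0.02 0.1 [-0.17  0.33 -0.04  1.21  0.    1.02]
-1 0.1 -0.02 [-0.04  0.37 -0.33  0.88  0.    1.16]
-1 0.1 0.1 [-0.04  0.29 -0.1   1.18  0.    1.16]
-1 0.17 -0.02 [ 0.08  0.35 -0.36  0.86  0.    1.28]
-1 0.17 0.1 [ 0.08  0.26 -0.13  1.17  0.    1.28]
-1 0.19 -0.02 [ 0.12  0.34 -0.37  0.86  0.    1.32]
-1 0.19 0.1 [ 0.12  0.26 -0.14  1.17  0.    1.32]
3.3167 [ 0.56314723 -0.02859554  0.20007775] -0.00028239571805672656 [-0.65377015 -0.23138282 -0.25617529] [-0.2   0.34 -0.02  1.21  0.    1.  ]
```

View pics/w1.png

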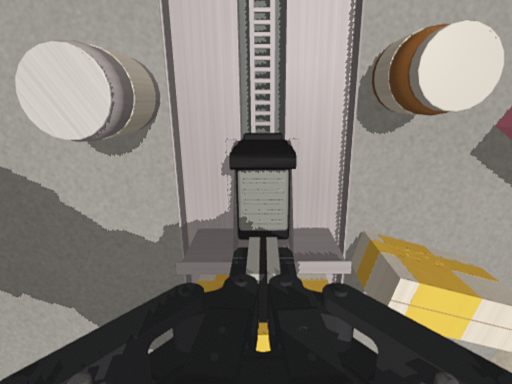

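View pics/side1.png

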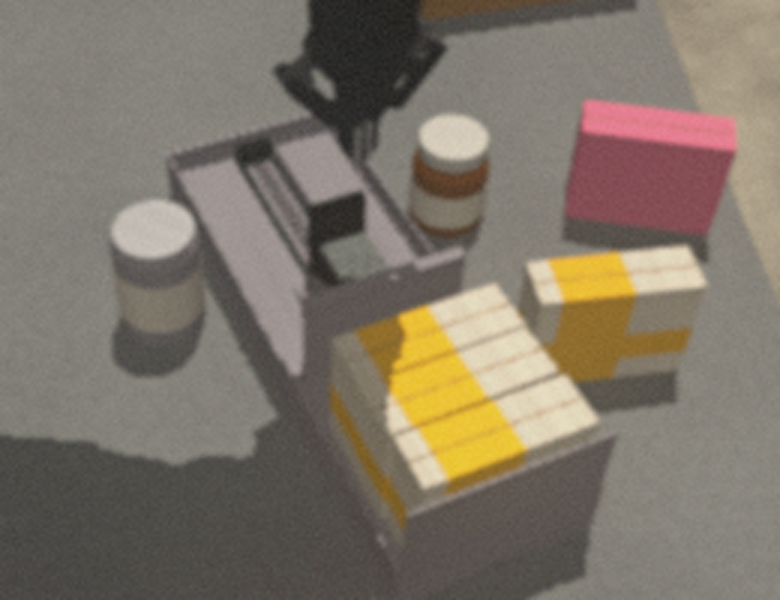

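The wrist view shows the grey pad at cols 239–290, rows 168–232, directly in line ahead of the fingertips. The rest's top edge is around row 140–155. I'll measure from this picture.

Run:
```python
from h import *
c=np.load("pics/w10cal.npz");K,T=c["K"],c["T"];d=np.load("pics/w10.npy");C=cloud(d,K,T)
reg=C[172:228,244:286].reshape(-1,3);z=np.median(reg[:,2]);print("pad z",z)
t=lambda P:(np.round((P-pad)@ux,4),np.round((P-pad)@uy,4),np.round(P[2],4))
for n,u,v,h in(("padmid",264.5,200,z),("padL",239,200,z),("padR",290,200,z),("padback",264,169,z),("padfront",264,234,z),("restL",231,155,.127),("restR",297,155,.127),("rimL0",163,0,.052),("rimR0",357,0,.052),("rimL",183,225,.052),("rimR",344,225,.052),("fpL",178,266,.121),("fpR",351,266,.121)):
    print(n,t(ray(u,v,K,T,h)))
m=(C[...,2]>.122)&(C[...,2]<.132)&(np.arange(384)[:,None]<175)&(np.arange(512)>225)&(np.arange(512)<305)
Q=C[m];print("rest top",m.sum(),np.percentile((Q-pad)@ux,[2,50,98]),np.percentile((Q-pad)@uy,[2,50,98]))
```

```text
pad z 0.09618311497394151
padmid (np.float64(0.0001), np.float64(-0.003), np.float64(0.0962))
padL (np.float64(0.0001), np.float64(0.0182), np.float64(0.0962))
padR (np.float64(0.0001), np.float64(-0.0241), np.float64(0.0962))
padback (np.float64(0.0263), np.float64(-0.0025), np.float64(0.0962))
padfront (np.float64(-0.0305), np.float64(-0.0026), np.float64(0.0962))
restL (np.float64(0.0429), np.float64(0.0206), np.float64(0.127))
restR (np.float64(0.0429), np.float64(-0.0253), np.float64(0.127))
rimL0 (np.float64(0.1576), np.float64(0.08), np.float64(0.052))
rimR0 (np.float64(0.1577), np.float64(-0.0786), np.float64(0.052))
rimL (np.float64(-0.0404), np.float64(0.0783), np.float64(0.052))
rimR (np.float64(-0.0404), np.float64(-0.083), np.float64(0.052))
fpL (np.float64(-0.0472), np.float64(0.0661), np.float64(0.121))
fpR (np.float64(-0.0472), np.float64(-0.0719), np.float64(0.121))
rest top 1112 [0.03311033 0.03947966 0.044319  ] [-0.02370536 -0.00161249  0.02141039]
```

Sizes match (pad 42 mm wide, rest about 46 mm, pad z 0.096). The pad is about 2 mm toward -y of my estimate, and the heading is closer to 111.8°. Now I'll press straight down, watching the force.

```bash
cat >> h.py <<'E'
pad=pad-0.002*uy-0.001*ux
th=np.deg2rad(111.8)
ux=np.array([np.cos(th),np.sin(th),0]);uy=np.array([-np.sin(th),np.cos(th),0])
def st(s,tag=""):
    p=s["tool_pos"];f=s["force"];print(tag,"t%.2f"%s["clock"],"x%.4f y%.4f z%.4f"%((p-pad)@ux,(p-pad)@uy,p[2]),"F",np.round([f@ux,f@uy,f[2]],1))
E
python3 - <<'E'
from h import *
from workcell import *
q=quat(-1);P=pad+ux*.006
g=lambda z:np.array([P[0],P[1],z])
servo_line(g(.115),0.1,ori=q);st(read_state(),"above")
z=.100;c=servo_line(g(.088),0.02,contact_N=9);dwell(.1);s=read_state();st(s,f"press {c}")
E
```

```text
above t4.42 x0.0058 y-0.0003 z0.1155 F [-0.   0.9 -0.3]
press True t5.68 x0.0059 y-0.0001 z0.0899 F [-0.3  2.   7.6]
```

Run:
```python
from h import *
from workcell import *
for i in range(3):
    s=read_state();
    if s["force"][2]>12: break
    servo_line(s["tool_pos"]-uz*.0015,0.01);dwell(.1);st(read_state(),"p")
p,d=get_image("side");cv2.imwrite("pics/side2.png",cv2.resize(p[100:300,150:410],None,fx=3,fy=3,interpolation=cv2.INTER_CUBIC))
```

```text
p t6.04 x0.0053 y-0.0003 z0.0896 F [ 1.2  5.2 19.9]
```

View pics/side2.png

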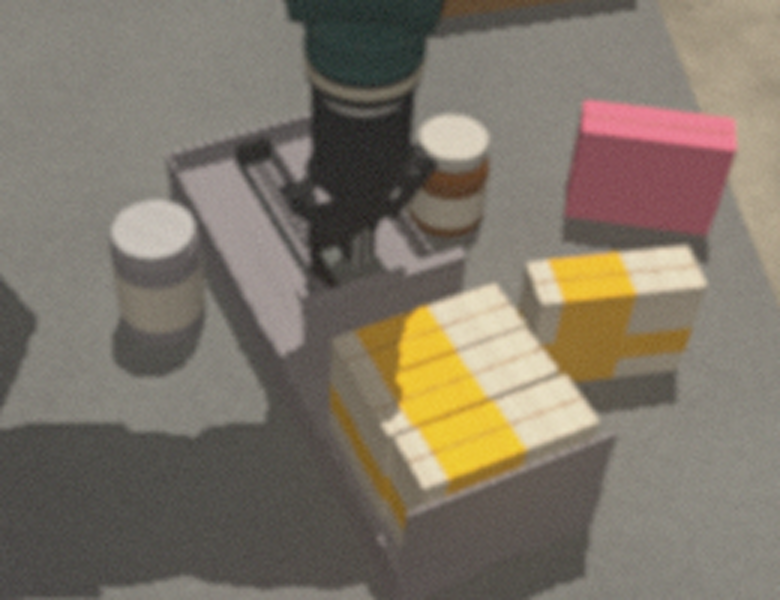

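The fingers are on the pad, with z at 0.0896 and about 20 N, so it is on its stop. Now I'll push in short slices, keeping it pressed and watching the forces.

Run:
```python
from h import *
from workcell import *
for a in(.012,.021,.03):
    P=pad+ux*a;P[2]=.0884
    c=servo_line(P,0.03,contact_N=10);st(read_state(),f"{a} {c}")
    if c: break
p,d=get_image("side");cv2.imwrite("pics/side3.png",cv2.resize(p[100:300,150:410],None,fx=3,fy=3,interpolation=cv2.INTER_CUBIC))
p,d=get_image("wrist");cv2.imwrite("pics/w3.png",p)
```

```text
0.012 False t6.45 x0.0116 y-0.0003 z0.0896 F [ 0.8  5.1 18.4]
0.021 False t6.90 x0.0206 y-0.0003 z0.0896 F [ 1.7  5.1 20.2]
0.03 False t7.35 x0.0297 y-0.0003 z0.0896 F [ 1.9  5.8 20.5]
```

View pics/w3.png

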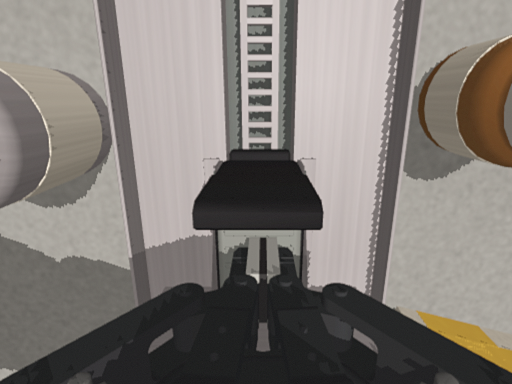

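The stop slides with the finger at low horizontal force. The finger is now past where the rest first stood, so the ratchet is free. Continuing to the bumper.

Run:
```python
from h import *
from workcell import *
for a,v in((.09,.05),(.145,.05)):
    P=pad+ux*a;P[2]=.0884
    c=servo_line(P,v,contact_N=12);st(read_state(),f"{a} {c}")
    if c: break
else:
    P=pad+ux*.2;P[2]=.0884
    c=servo_line(P,.02,contact_N=10);st(read_state(),f"end {c}");dwell(.1);st(read_state())
p,d=get_image("scene");cv2.imwrite("pics/scene4.png",cv2.resize(p[150:270,170:350],None,fx=4.4,fy=4.4,interpolation=cv2.INTER_CUBIC))
p,d=get_image("wrist");cv2.imwrite("pics/w4.png",p)
```

```text
0.09 False t8.80 x0.0896 y-0.0003 z0.0896 F [ 0.1  6.3 21. ]
0.145 False t10.05 x0.1447 y-0.0003 z0.0896 F [ 0.4  6.  21.2]
end True t11.57 x0.1733 y-0.0005 z0.0898 F [-2.2  2.6  9.9]
 t11.68 x0.1733 y-0.0004 z0.0898 F [-1.4  2.1 10.4]
```

View pics/w4.png

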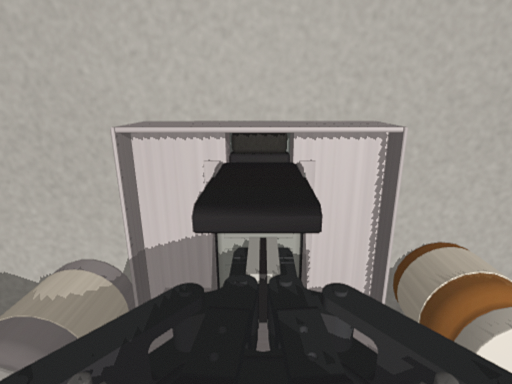

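View pics/scene4.png

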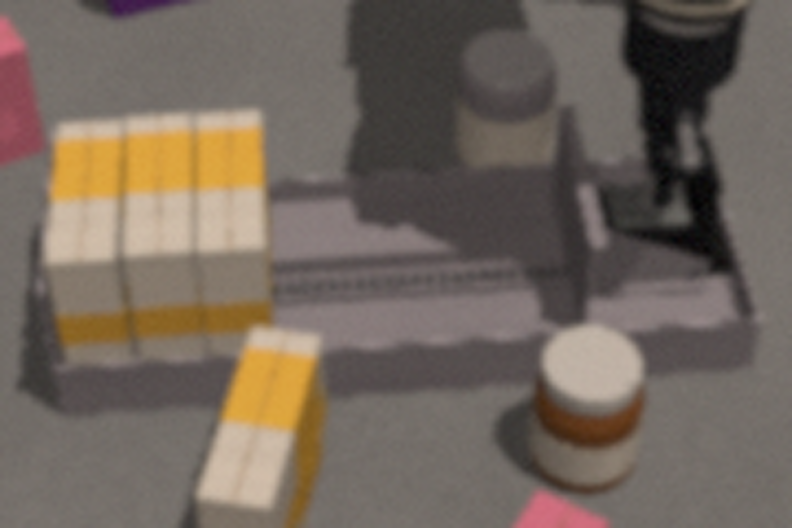

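It stopped at contact about where the bumper is expected (0.167 m of travel). The contact stop relaxed the press to about 10 N, but the pad is still fully down. I'll re-press, then push further in small steps with the finger against the rest to confirm it is home.

Run:
```python
from h import *
from workcell import *
s=read_state();x0=(s["tool_pos"]-pad)@ux
P=pad+ux*x0;P[2]=.0888;servo_line(P,.01);st(read_state(),"re")
for i in range(1,12):
    P=pad+ux*(x0+.002*i);P[2]=.0888
    c=servo_line(P,.02);s=read_state();st(s,f"{i}")
    if s["force"]@ux<-14: break
    if s["force"][2]<6: break
dwell(.2);st(read_state())
p,d=get_image("wrist");cv2.imwrite("pics/w5.png",p)
```

```text
re t12.03 x0.1730 y-0.0005 z0.0897 F [ 0.6  3.4 15.7]
1 t12.28 x0.1745 y-0.0007 z0.0897 F [-4.1  3.3 13.4]
2 t12.53 x0.1762 y-0.0008 z0.0897 F [-5.9  2.  12.3]
3 t12.78 x0.1782 y-0.0010 z0.0897 F [-6.2  0.8 11.4]
4 t13.03 x0.1802 y-0.0010 z0.0897 F [-5.4  0.1 11. ]
5 t13.28 x0.1822 y-0.0010 z0.0897 F [-6.6  0.2  9.6]
6 t13.53 x0.1842 y-0.0011 z0.0897 F [-6.4  0.5  9.2]
7 t13.78 x0.1863 y-0.0011 z0.0897 F [-4.9  0.2  9.9]
8 t14.03 x0.1868 y-0.0011 z0.0897 F [-17.4   1.9   8.3]
 t14.22 x0.1867 y-0.0011 z0.0897 F [-17.5   1.7   8.1]
```

View pics/w5.png

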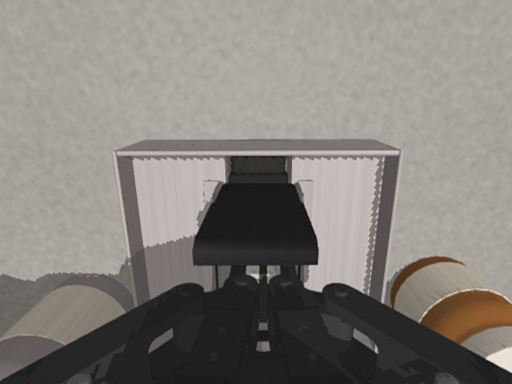

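The finger slid over the pad until it bore on the rest, and the stop did not give at 17 N, so it is home on the bumper. I'll lift straight up, holding the slight +x preload until the pad is free.

Run:
```python
from h import *
from workcell import *
s=read_state();x0=.1733+.016
P=pad+ux*x0
for z in (.095,.102,.106):
    P[2]=z;servo_line(P,.03);st(read_state(),f"{z}")
P=P-ux*.008;P[2]=.125;servo_line(P,.06);st(read_state())
P[2]=.2;servo_line(P,.15)
c=get_calibration("wrist");p,d=get_image("wrist");cv2.imwrite("pics/w6.png",p)
K,T=c["camera_matrix"],c["extrinsics"];np.save("pics/w60.npy",d);np.savez("pics/w60cal.npz",K=K,T=T)
reach(pad+ux*.06+uz*.25-uy*0,quat(-1)) if False else None
p,d=get_image("scene");cv2.imwrite("pics/scene6.png",cv2.resize(p[150:270,170:350],None,fx=4.4,fy=4.4,interpolation=cv2.INTER_CUBIC));np.save("pics/scene60.npy",d)
p,d=get_image("side");cv2.imwrite("pics/side6.png",cv2.resize(p[100:300,150:410],None,fx=3,fy=3,interpolation=cv2.INTER_CUBIC))
st(read_state())
```

```text
0.095 t14.63 x0.1870 y-0.0008 z0.0955 F [-17.3   1.1   3.9]
0.102 t15.02 x0.1873 y-0.0002 z0.1021 F [-14.3   1.3   0.6]
0.106 t15.30 x0.1875 y0.0001 z0.1059 F [-13.2   1.7   0. ]
 t15.79 x0.1813 y-0.0001 z0.1252 F [ 0.3 -0.2 -0.2]
 t16.59 x0.1815 y0.0005 z0.1990 F [ 0.  -1.3  0.1]
```

View pics/w6.png

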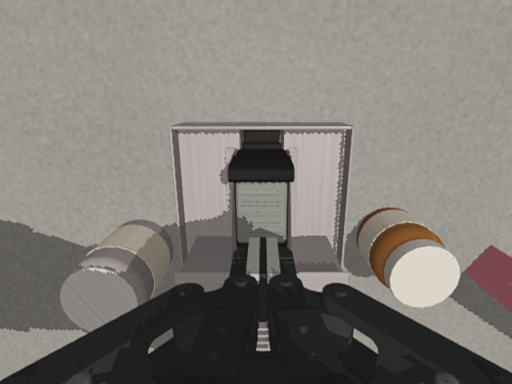

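View pics/scene6.png

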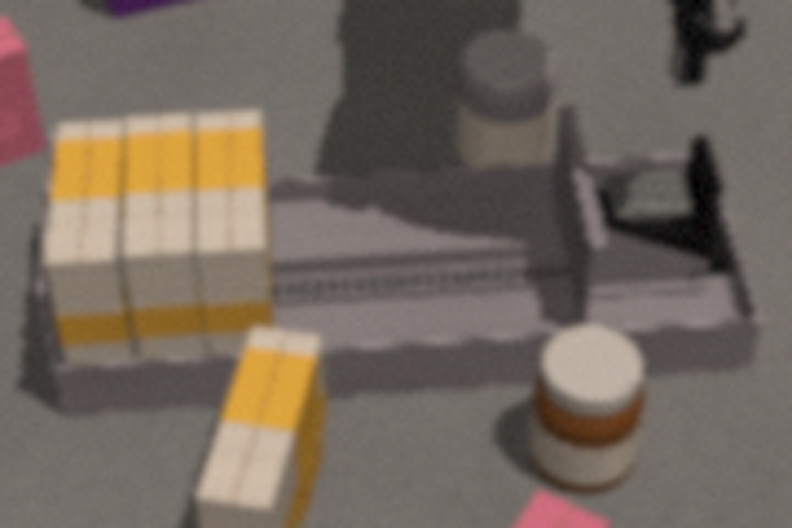

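View pics/side6.png

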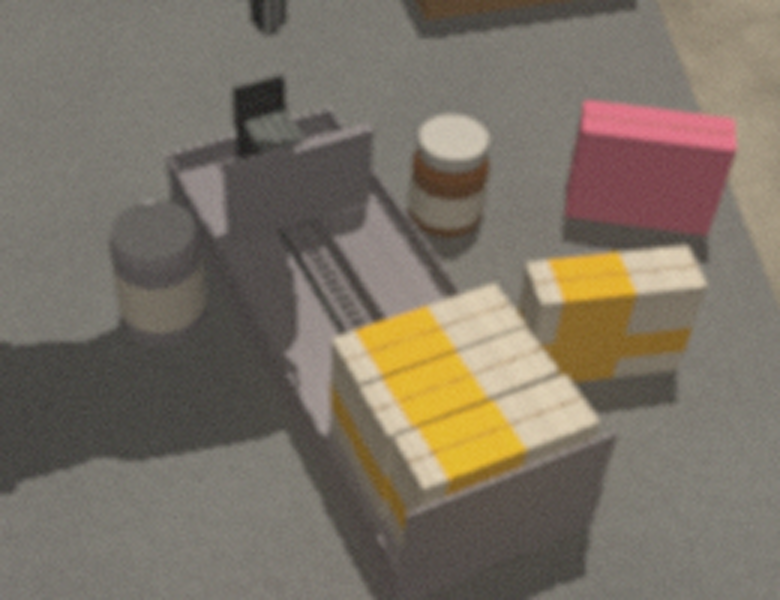

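Run:
```python
from h import *
c=np.load("pics/w60cal.npz");K,T=c["K"],c["T"];d=np.load("pics/w60.npy");C=cloud(d,K,T)
z=np.median(C[190:232,242:284,2]);print("pad z",z)
t=lambda P:np.round([(P-pad)@ux,(P-pad)@uy,P[2]],4)
for n,u,v,h in(("padback",264,181,z),("padfront",264,243,z),("rest top front",262,160,.127),("end rim outer",262,123,.052),("end rim inner",262,128,.052)):print(n,t(ray(u,v,K,T,h)))
m=(C[...,2]>.122)&(C[...,2]<.132)&(np.arange(384)[:,None]<190)&(np.arange(512)>225)&(np.arange(512)<300)
print("rest top",m.sum(),np.percentile((C[m]-pad)@ux,[2,50,98]))
m=(C[...,2]>.048)&(C[...,2]<.056)&(np.arange(384)[:,None]<140)
print("rim",m.sum(),np.percentile((C[m]-pad)@ux,[2,50,98]))
```

```text
pad z 0.10104185077560023
padback [ 0.1934 -0.0018  0.101 ]
padfront [ 0.1393 -0.0019  0.101 ]
rest top front [ 0.2152 -0.0003  0.127 ]
end rim outer [ 2.349e-01 -2.000e-04  5.200e-02]
end rim inner [ 2.305e-01 -2.000e-04  5.200e-02]
rest top 1119 [0.19911331 0.20618352 0.21092022]
rim 811 [0.22239492 0.23151801 0.23309358]
```

```bash
python3 -c "
import cv2;p=cv2.imread('pics/w6.png')[110:290,160:370];cv2.imwrite('pics/w6c.png',cv2.resize(p,None,fx=3.3,fy=3.3,interpolation=cv2.INTER_CUBIC))"
```

```text
(no output)
```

View pics/w6c.png

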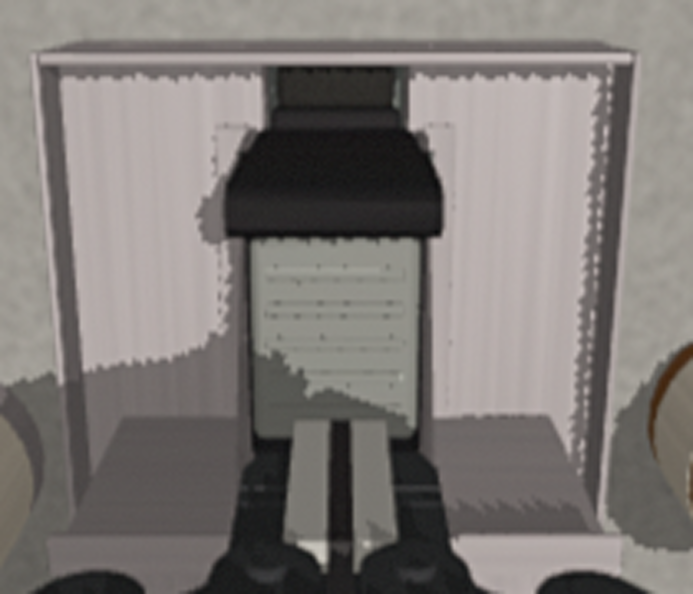

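Pad fully up (z≈0.101). The pad centre is about 0.068 m from the tray's +x end, against 0.067 when home, and the cartons, jar and can look unmoved. Handing in.

Run:
```python
from workcell import *
s=read_state();print(s["clock"],s["tool_pos"],s["force"])
close_job()
```

```text
16.5917 [0.49937289 0.13408879 0.19897448] [1.19671235 0.52341553 0.08744083]
the job is handed in; nothing more can be done
```

The stop is fully back against the bumper, the pad has sprung up again, and I handed the job in at 16.6 s.

**What I did:** With the fingers shut I pressed the pad right down (fingertips at z ≈ 0.090 m, 8–20 N) and only then pushed. The stop slid about 0.166 m along the tray's +x with the pad held down all the way. At the end the fingers bore on the push rest with about 17 N and the stop did not give. I lifted straight up, keeping a slight push so it could not creep back.

**Last checks:**
- **Pad:** its top measures 0.101 m, against 0.100 m when fully up.
- **Stop:** the pad centre is 67–69 mm from the tray's end, against 67 mm when home. The spread is within the 2 mm calibration.
- **Other things:** in the last pictures the cartons, the jar and the can look unmoved. I compared these by eye only.
- **Robot:** it is clear of everything, with about 1 N at the wrist.

**One irregularity:** at the first touch on the bumper the pressing force fell from 21 N to about 10 N. The pad stayed fully down, and I pressed it again before the final push. No check failed.

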